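# Check the interlock switch, then dump the drop-bottom hopper of valve casings

### The job

First try the hopper's interlock: push the orange roller of the limit switch over until it clicks, without forcing it against its stop, and let it spring back. Then pull the yellow spring-bolt handle of the hopper outwards until the hinged floor swings open and all four brass valve casings drop into the red tray below, and let the bolt spring back in. Leave the tray, the blue bottle, the brass bell and the screwdriver where they are.

Things in the scene. Friction and masses are not known exactly. Their poses are not given: they have to be found in the camera images.
- hopper: Green sheet-metal hopper, fixed to the bench on four legs (x +-125, y +-50 mm). Origin at bench level under its centre, z up; its +y side is the latch side (roughly to the robot's left). Box 178 (x) by 148 (y) mm; lower walls upright, z 180 to 230 mm, outer face at y 74 mm. A steel rail runs along x on the latch side at y 76, z 150 mm and carries the latch.
- rim (a point): Middle of the hopper's rim on the latch side (hopper x 0, y 119, z 303 mm). The latch-side wall flares out from y 74 at z 230 mm to here and overhangs the latch handle: a gripper coming straight down does not get to the handle; it must lean 35 to 45 degrees from vertical, its top leaning away from the wall, to hopper +y.
- rail_mid (a point): Where the yellow handle's centre is if the latch is clamped mid-rail: hopper x 0, y 125, z 205 mm; hopper axes. The latch is clamped up to 40 mm either way along hopper x from here, not measured: find it by sight or touch (free air beside it). Handle: flat, 22 mm wide along x, 10 thick, 65 long, from y 106, z 178 up to y 143, z 231 mm (leans out 35 degrees). Rigid along x.
- bolt (a joint): Travel of the spring bolt (yellow handle) straight out along hopper +y in m: 0 fully in, 0.030 at its stop. The floor drops when it is 15 to 20 mm out. Spring: 2.4 N at 0, 8.4 N at the stop, plus a few N of friction from the load; it springs back when let go. Best pinched across its 22 mm width and pulled.
- drop_floor (a joint): Angle of the hopper's hinged steel floor in rad: about 0 shut (resting on the bolt's tongue), 1.15 fully open, hanging down. Hinged along the -y side, at z 185 mm; its free edge is on the latch side. It falls by its own weight and load.
- tray: Open red plastic tray, 210 (x) by 250 (y) by 58 mm high, walls 4 mm, loose on the bench under the hopper. Origin at the centre of its underside.
- switch: Limit switch on a post, fixed to the bench on the robot's right: blue housing 36 by 34 by 62 mm on an aluminium post with base plate 90 by 90 mm; top at z 143 mm. Origin at bench level under the arm's plane; the post and housing lie on its +y side (y 8 to 42 mm). The arm's pivot is at x 0, y -2, z 122 mm.
- roller (a point): Centre of the orange roller (22 mm diameter, 16 mm wide, at y -8 to -24 mm of the switch) at the top of the switch arm, 58 mm above the pivot; 180 mm above the bench at rest. Axes of the arm, those of the switch at rest. Push it in the switch's +x direction from its -x side; below it is only the arm, 10 mm wide.
- switch_arm (a joint): Angle of the switch arm in rad: 0 at rest (upright), grows as the roller is pushed to the switch's +x. It clicks at 0.45 rad (roller moved 25 mm); hard stop at 0.85 rad (44 mm). Spring: 1.5 N at the roller at rest, about 4.5 N at the click. Over 30 N would bend it.
- casing0_mid (a point): Centre of a loose brass valve casing: tube 66 mm long, 26 mm over its collars, with two short side ports; lies in the hopper at the start. x along the tube. About 80 g.
- casing1_mid (a point): Centre of a loose brass valve casing: tube 66 mm long, 26 mm over its collars, with two short side ports; lies in the hopper at the start. x along the tube. About 80 g.
- casing2_mid (a point): Centre of a loose brass valve casing: tube 66 mm long, 26 mm over its collars, with two short side ports; lies in the hopper at the start. x along the tube. About 80 g.
- casing3_mid (a point): Centre of a loose brass valve casing: tube 66 mm long, 26 mm over its collars, with two short side ports; lies in the hopper at the start. x along the tube. About 80 g.
- spray_mid (a point): Bystander: middle of an upright blue bottle, 64 mm diameter, 170 mm high; leave alone.
- bell_mid (a point): Bystander: middle of a brass bell standing on its flare, 110 mm diameter at the foot, 130 mm high; leave alone.
- driver: Bystander: screwdriver with red handle lying on the bench (about 200 mm along its x); leave alone.
Not all that is in view belongs to the job. What is shaped like the part that bears casing1_mid but turquoise or white is not meant.

How it is judged:
By the outcome, as a careful person would: the job done as asked, in the order asked, and still so for the second after the job is handed in, with the robot touching nothing.
It also fails if it takes over 70 s, if anything falls off the work surface, if the arm or the gripper's body presses on something with over 40 N, if the wrist force passes 120 N, or if a joint passes its speed limit or range.

### The arm

A 6-joint arm with a two-finger parallel gripper is mounted at the origin on the work surface. World frame = base frame: x ahead of the robot, y to its left, z up, the work surface at z = 0. Lengths are in m, angles in rad, forces in N, time in s.
With the tool pointing down it reaches from about 0.275 to 0.875 m from the base axis. Payload 12.5 kg.
Tool frame: the origin (TCP) lies on the centre line of the jaws, within the pads' length; the fingertips stand r.finger_overhang ahead of it and the grasp point (between the pads) lies 3 mm ahead of it (r.finger_overhang is the distance from the TCP to the fingertips, in m); z points along the fingers, y is the direction in which the jaws open and shut (so a half turn about z gives the same grasp; the last joint's range is limited). The gripper opens to 85 mm and grips with 20 to 120 N. Pads are 22 mm wide; open, the fingers measure 114 mm over their backs; the gripper's body (76 mm by 85 mm) begins 54 mm behind the grasp point. The pads swing forward as they close: fully open they stand 13 mm farther back than shut.
Start: joints at [1.154, 0.351, 1.652, -0, 1.139, -0.085], TCP at [0.179, 0.52, 0.253] pointing down, gripper open.
Joint ranges: [-2.75, 2.75], [-0.79, 2.1], [0.01, 2.65], [-1.57, 4.71], [0.07, 3.14], [-2.87, 2.87]. Speed limits (rad/s): [2.22, 2.22, 2.79, 3.14, 3.14, 3.14].

### API

Orientations are given as a unit quaternion [x, y, z, w].
In Python, from cell import r, optics gives the robot as it stands. The module is installed in compiled form; this text tells all that it offers. Calls block until the motion is done:
- r.move_to(position, orientation): joint-space move of the TCP to a pose.
- r.move_linear(position, rot=None, vel=0.15): straight line of the TCP; rot=None keeps the orientation; vel is the mean speed in m/s.
- r.set_joints(angles): joint-space move.
- r.set_gripper(opening, squeeze=None): opening from 0.0 (shut) to 1.0 (fully open); squeeze is the grip in N (None keeps the last); returns when the fingers have stopped.
- r.sleep(seconds).
- r.inverse_kinematics(position, orientation): joint angles nearest the present ones, or None.
- optics.get_image(name): name is "scene" or "side" or "wrist"; returns a dict with "pixels" (420x560x3 uint8, red, green, blue), "depth" (420x560 float32, m along the optical axis (not along the pixel's ray), 0 where there is no reading), "fx", "fy", "cx", "cy" (pixels), "camera_from_world" (4x4, takes a point from world to camera coordinates); the wrist camera has in their place "mount" (4x4, takes a point from camera to tool coordinates, whose origin is the TCP and whose axes are the flange's). Camera axes: x right, y down, z forward; pixel columns grow to the right and rows downward; lengths in m; the calibration is good to about 2 mm. A picture is of the moment at which its call begins: read the wrist's pose just before it.
A pose or a line that the arm cannot do raises r.PlanningError and nothing moves.
- r.hand_in(): hands the job in, once; it reports no verdict.
Readings, each from a call of its own:
- r.current_t(): time.
- r.current_q(): joint angles.
- r.current_qvel(): joint speeds.
- r.current_effort(): joint torques, N m.
- r.current_tool_pos(): TCP position.
- r.current_ee_rot(): TCP orientation.
- r.current_contact_force(): force on the tool from outside, world axes, zero at the start.
- r.current_torque(): the same for the moment, N m.
- r.current_opening(): opening from 0.0 (shut) to 1.0 (fully open).
Only numpy, scipy, OpenCV 4.12 (cv2) and the standard library are available. Lean on these libraries where they do the work, as an engineer would, in place of code of your own. Each camera call takes 0.05 s, during which the arm holds its last target. There are 200 camera calls.

## Working session

There is one attempt and no reset: what is moved stays moved. The work goes in short steps, each a Python script; the robot and the scene stay as the last script left them, time stands still between calls to the robot, and variables do not carry over. Pictures are saved under pics/ and viewed, about 8 in all and at most 12, crops included, and the job is handed in when it is done.

```bash
mkdir -p pics; cat > h.py <<'E'
import numpy as np, cv2
from cell import r, optics
def snap(n,name):
    im=optics.get_image(n); cv2.imwrite(f'pics/{name}.png',im['pixels'][:,:,::-1]); np.save(f'pics/{name}_d.npy',im['depth'])
    return im
def cloud(im,T=None):
    if T is None: T=np.linalg.inv(im['camera_from_world'])
    d=im['depth'];v,u=np.indices(d.shape)
    p=np.stack([(u-im['cx'])/im['fx']*d,(v-im['cy'])/im['fy']*d,d],-1)
    return p@T[:3,:3].T+T[:3,3]
E
python3 - <<'E'
from h import *
print(r.current_t(),r.finger_overhang,r.current_ee_rot(),r.current_tool_pos())
import pickle
for n in ['scene','side']:
    im=snap(n,n); P=cloud(im); pickle.dump(im,open(f'pics/{n}.pkl','wb'))
    hsv=cv2.cvtColor(im['pixels'],cv2.COLOR_RGB2HSV)
    print(n,np.linalg.inv(im['camera_from_world'])[:3].round(3).tolist())
    for c,lo,hi in [('orange',8,18),('yellow',22,34),('green',40,85),('blue',95,130),('red',0,5)]:
        m=cv2.inRange(hsv,(lo,120,60),(hi,255,255))
        k,L,s,ce=cv2.connectedComponentsWithStats(m)
        for i in range(1,k):
            if s[i,4]>40:
                q=P[(L==i)&(im['depth']>0)]
                print(c,s[i].tolist(),np.median(q,0).round(3) if len(q) else None)
E
```

```text
0.0 0.022 [ 1.65106293e-01  9.86275597e-01 -5.85485709e-04 -1.28913519e-04] [0.17899844 0.51972445 0.25274824]
scene [[0.907, 0.351, -0.234, 0.82], [0.422, -0.744, 0.518, -0.629], [0.008, -0.569, -0.822, 1.239]]
orange [106, 0, 13, 11, 56] [-0.528  0.694  0.115]
orange [105, 0, 58, 55, 305] [-0.529  0.775 -0.035]
orange [105, 0, 83, 108, 4408] [-1.066  1.39  -0.75 ]
orange [191, 3, 22, 25, 280] [-0.952  1.898 -0.749]
orange [268, 17, 39, 17, 221] [-0.113  1.464 -0.333]
orange [0, 59, 78, 179, 6388] [-1.187  0.444 -0.75 ]
orange [391, 91, 169, 329, 37922] [ 1.278  0.638 -0.749]
orange [287, 211, 25, 19, 208] [0.573 0.017 0.209]
orange [275, 225, 26, 19, 217] [ 0.565 -0.033  0.209]
orange [314, 225, 20, 18, 158] [0.644 0.007 0.209]
orange [301, 240, 21, 20, 179] [ 0.635 -0.048  0.209]
orange [205, 361, 11, 12, 85] [ 0.551 -0.396  0.189]
orange [271, 367, 43, 44, 1243] [ 0.716 -0.33   0.016]
blue [308, 19, 13, 24, 286] [0.264 0.855 0.133]
blue [335, 19, 13, 25, 291] [0.357 0.896 0.133]
blue [324, 34, 6, 14, 73] [0.312 0.876 0.091]
blue [349, 134, 19, 14, 198] [0.602 0.42  0.118]
red [106, 5, 19, 16, 133] [-0.564  0.733  0.045]
red [330, 92, 15, 19, 111] [0.436 0.67  0.013]
red [261, 174, 31, 13, 199] [0.401 0.241 0.023]
red [249, 251, 90, 62, 2207] [ 0.604 -0.048  0.005]
side [[-0.997, -0.043, 0.058, 0.476], [-0.072, 0.574, -0.815, 1.098], [0.002, -0.817, -0.576, 0.978]]
orange [311, 126, 52, 3, 69] [ 0.338 -1.2   -0.087]
orange [0, 165, 191, 255, 26850] [ 1.584 -0.566 -0.752]
orange [238, 198, 23, 7, 80] [ 0.643 -0.043  0.207]
orange [264, 202, 15, 6, 45] [ 0.575 -0.029  0.208]
orange [548, 254, 12, 46, 331] [-0.853 -0.891 -0.753]
yellow [245, 231, 13, 13, 96] [0.615 0.129 0.212]
blue [230, 354, 28, 51, 1161] [0.593 0.463 0.094]
red [264, 233, 31, 12, 186] [ 0.541 -0.104  0.026]
red [212, 241, 82, 63, 3555] [0.616 0.038 0.004]
red [313, 319, 33, 25, 328] [0.403 0.256 0.021]
```

View pics/scene.png

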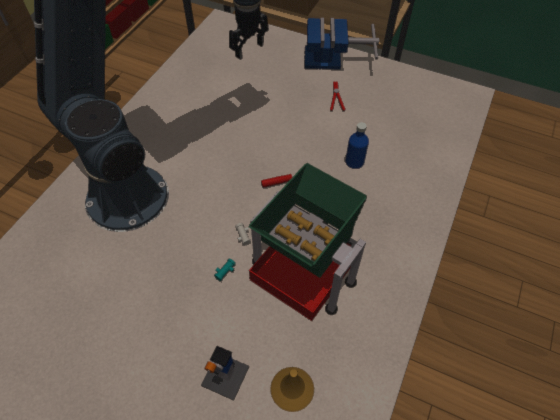

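View pics/side.png

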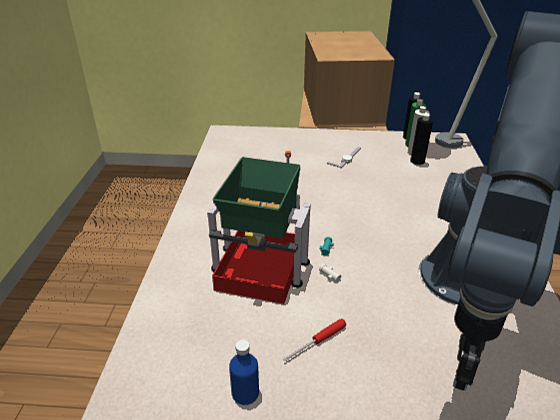

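```bash
python3 - <<'E'
from h import *
import pickle
S={n:pickle.load(open(f'pics/{n}.pkl','rb')) for n in ['scene','side']}
for n in S:
    im=S[n];P=cloud(im);hsv=cv2.cvtColor(im['pixels'],cv2.COLOR_RGB2HSV)
    g=cv2.inRange(hsv,(45,60,15),(90,255,255))>0
    xy=P[g&(P[...,2]>0.285)&(P[...,2]<0.32)&(abs(P[...,0]-.6)<.3)&(abs(P[...,1])<.3)]
    print(n,len(xy),xy[:,2].max(),cv2.minAreaRect(xy[:,:2].astype(np.float32)*1000))
    # switch
    b=(abs(P[...,0]-.56)<.12)&(abs(P[...,1]+.4)<.12)
    for lo,hi in [(.003,.03),(.135,.15),(.165,.2)]:
        q=P[b&(P[...,2]>lo)&(P[...,2]<hi)]
        if len(q)>8: print(lo,len(q),q.mean(0).round(4),cv2.minAreaRect(q[:,:2].astype(np.float32)*1000))
    y=cv2.inRange(hsv,(20,90,60),(36,255,255))>0
    q=P[y&(abs(P[...,0]-.6)<.2)&(abs(P[...,1]-.1)<.1)&(P[...,2]>.1)]; print('yel',len(q),q.mean(0) if len(q) else 0)
    if n=='side': print(np.round(q,3)[::6].tolist())
im=S['scene'];c=im['pixels'][330:420,160:340,::-1];a=cv2.resize(c,(720,360),interpolation=3)
d=S['side']['pixels'][140:310,190:370,::-1];d=cv2.resize(d,(255*2,240*2),interpolation=3)
cv2.imwrite('pics/c1.png',cv2.convertScaleAbs(a,alpha=1.5));cv2.imwrite('pics/c2.png',d)
E
```

```text
scene 1362 0.30796368089174564 ((606.6566772460938, -9.84771728515625), (237.69776916503906, 179.01321411132812), 78.84945678710938)
0.003 1857 [ 0.5641 -0.3702  0.0073] ((560.1591186523438, -400.23175048828125), (239.12156677246094, 239.45703125), 89.98613739013672)
0.135 296 [ 0.5473 -0.3563  0.1431] ((547.331787109375, -361.94677734375), (40.08536911010742, 51.006317138671875), 2.8268253803253174)
0.165 103 [ 0.5494 -0.3961  0.187 ] ((547.7041625976562, -394.164794921875), (22.23011589050293, 20.740678787231445), 3.2721877098083496)
yel 0 0
side 1034 0.3045960693347034 ((606.328369140625, -5.7250518798828125), (242.81211853027344, 178.32821655273438), 79.0423812866211)
0.003 51 [ 0.4961 -0.3736  0.0058] ((479.1888427734375, -400.9338684082031), (231.64974975585938, 67.03743743896484), 87.28365325927734)
0.165 44 [ 0.5479 -0.3854  0.1808] ((547.8139038085938, -389.40155029296875), (17.619455337524414, 29.158828735351562), 3.6862571239471436)
yel 101 [0.61558177 0.12097959 0.20766689]
[[0.639, 0.062, 0.181], [0.628, 0.065, 0.181], [0.623, 0.135, 0.231], [0.628, 0.138, 0.23], [0.612, 0.137, 0.23], [0.62, 0.14, 0.229], [0.613, 0.073, 0.177], [0.612, 0.144, 0.229], [0.618, 0.139, 0.221], [0.609, 0.086, 0.181], [0.611, 0.133, 0.214], [0.617, 0.128, 0.207], [0.603, 0.11, 0.193], [0.609, 0.127, 0.203], [0.619, 0.116, 0.19], [0.604, 0.109, 0.185], [0.608, 0.115, 0.187]]
```

View pics/c1.png

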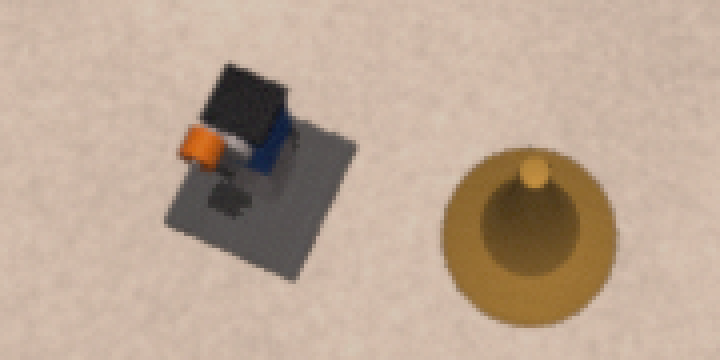

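```bash
python3 - <<'E'
from h import *
o=[0,1,0,0]
r.set_gripper(0.0)
r.move_to([.25,.45,.45],[0.165,0.9863,0,0]); 
r.move_to([.48,-.396,.42],o); print(r.current_t(),r.current_q())
r.move_linear([.485,-.396,.188],vel=.25)
f0=r.current_contact_force();print('f0',f0)
d=np.array([1,.05,0]);p=np.array(r.current_tool_pos())
hit=None;s=0.015;r.move_linear(p+d*s,vel=.1)
while s<.08:
    s+=.002; r.move_linear(p+d*s,vel=.04)
    f=np.array(r.current_contact_force())-f0
    if hit is None and f[0]<-.8: hit=s;print('hit')
    if hit is not None: print(round(s,3),f.round(2))
    if hit is not None and (s-hit>=.031 or abs(f[0])>12): break
print(r.current_t(),r.current_tool_pos()); im=snap('scene','push')
c=im['pixels'][300:420,140:300,::-1];cv2.imwrite('pics/push_c.png',cv2.resize(c,(800,600)))
E
```

```text
4.825 [-7.63522723e-01  3.85652769e-01  1.20002134e+00  1.38494164e-04
  1.55583597e+00 -2.33516659e+00]
f0 [ 0.08066127 -0.52808925 -0.29740242]
hit
0.017 [-0.89  1.58 -0.34]
0.019 [-0.66  0.54  0.52]
0.021 [-0.85  1.06  0.45]
0.023 [-0.02  0.37  0.79]
0.025 [-0.57 -0.1   0.72]
0.027 [ 0.16 -0.15  0.26]
0.029 [-0.27  0.3   0.08]
0.031 [ 0.29  0.75 -0.12]
0.033 [0.94 0.9  0.33]
0.035 [-0.29  0.6   0.6 ]
0.037 [-0.18  1.07 -0.09]
0.039 [-0.44  0.01  0.27]
0.041 [-2.13  0.76  0.8 ]
0.043 [-1.03 -0.2   2.3 ]
0.045 [-2.46  0.75  3.19]
0.047 [-2.79  0.13  1.82]
0.049 [-3.51  0.43  2.44]
10.4583 [ 0.53459886 -0.39391998  0.18939514]
```

View pics/push_c.png

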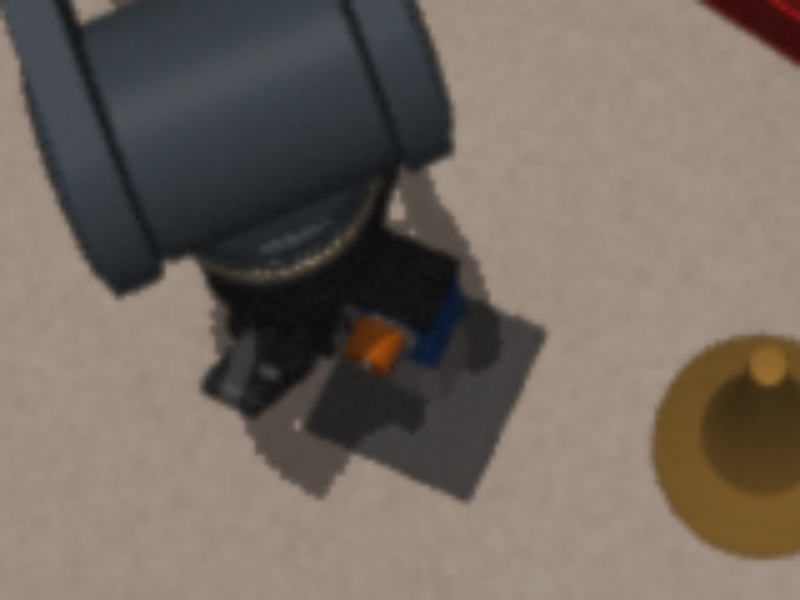

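The first "hit" was sensor noise. Real contact came at s≈0.040 and the roller (crop 375,343) has moved only about 9 mm, so I'll continue to about 31 mm past contact and check the roller's displacement in the image.

```bash
python3 - <<'E'
from h import *
d=np.array([1,.05,0]);p=np.array(r.current_tool_pos());f0=np.array([.08,-.53,-.3])
def roll():
    im=optics.get_image('scene');P=cloud(im);h=cv2.cvtColor(im['pixels'],cv2.COLOR_RGB2HSV)
    m=(cv2.inRange(h,(5,140,60),(18,255,255))>0);m[:, :180]=0;m[:,245:]=0;m[:340]=0
    q=P[m&(P[...,2]>.14)&(P[...,2]<.21)];return len(q),q.mean(0).round(4)
print(roll())
for s in np.arange(.002,.0231,.002):
    r.move_linear(p+d*s,vel=.04); f=np.array(r.current_contact_force())-f0
    print(round(s+.049,3),f.round(2))
    if np.linalg.norm(f)>14: break
    if s>.019: print(roll())
print(r.current_t(),r.current_tool_pos()); im=snap('scene','push2')
c=im['pixels'][300:420,140:300,::-1];cv2.imwrite('pics/push2_c.png',cv2.resize(c,(800,600)))
E
```

```text
(88, array([ 0.5596, -0.3957,  0.1869]))
0.051 [-2.8  -0.03  2.11]
0.053 [-2.64 -0.17  1.7 ]
0.055 [-3.14 -0.41  1.01]
0.057 [-3.01 -0.8  -0.29]
0.059 [-3.5  -1.14 -0.95]
0.061 [-4.59  0.4  -2.87]
0.063 [-4.89 -0.41 -3.41]
0.065 [-5.9  -0.69 -3.47]
0.067 [-6.56 -0.81 -2.59]
0.069 [-7.11 -0.17 -3.74]
(83, array([ 0.5787, -0.3945,  0.1802]))
0.071 [-7.47 -1.4  -3.91]
(86, array([ 0.5806, -0.3949,  0.1793]))
13.4083 [ 0.55572342 -0.39265294  0.18868754]
```

View pics/push2_c.png

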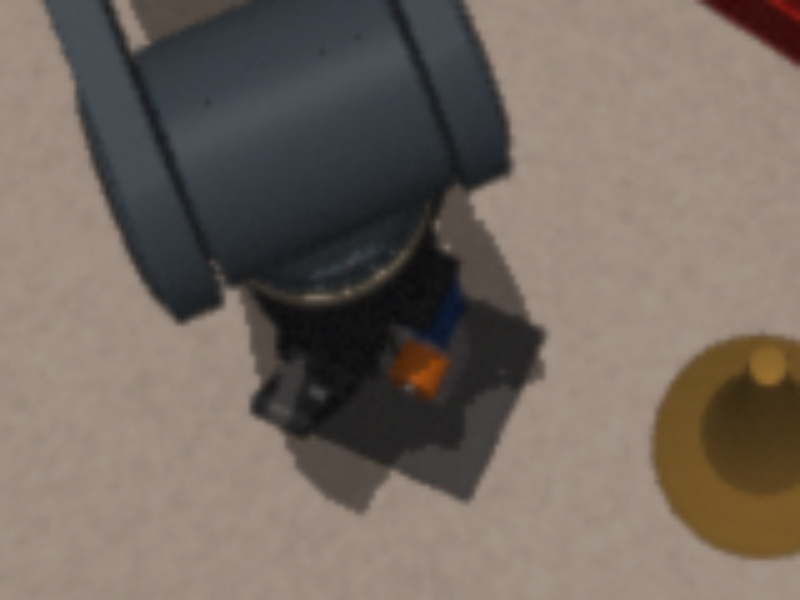

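```bash
cat >> h.py <<'E'
from scipy.spatial.transform import Rotation as Rn
yaw=np.radians(-11.05);C=np.array([.6065,-.008,0])
H=Rn.from_euler('z',yaw).as_matrix()
def W(p): return C+H@np.asarray(p,float)
def ori(lean,sgn=1):
    z=H@[0,-np.sin(lean),-np.cos(lean)];y=sgn*H[:,0]
    return Rn.from_matrix(np.c_[np.cross(y,z),y,z]).as_quat()
def tcp(g,lean):  # TCP for grasp point g in hopper axes
    return W(np.array(g)-.003*np.array([0,-np.sin(lean),-np.cos(lean)]))
E
python3 - <<'E'
from h import *
L=np.radians(40)
p=np.array(r.current_tool_pos())
r.move_linear(p-[.05,.0025,0],vel=.08)
p=np.array(r.current_tool_pos()); r.move_linear([p[0]-.01,p[1],.42],vel=.25)
im=optics.get_image('scene');P=cloud(im);h=cv2.cvtColor(im['pixels'],cv2.COLOR_RGB2HSV)
m=(cv2.inRange(h,(5,140,60),(18,255,255))>0);m[:, :180]=0;m[:,245:]=0;m[:340]=0
q=P[m&(P[...,2]>.14)&(P[...,2]<.21)];print('roller',len(q),q.mean(0).round(4) if len(q) else '')
r.set_gripper(1.0)
g=np.array([-.017,.130,.212]);back=np.array([0,np.sin(L),np.cos(L)])
look=g+.11*back
for s in (1,-1):
    q=r.inverse_kinematics(tcp(look,L),ori(L,s)); print(s,q)
    q2=r.inverse_kinematics(tcp(g,L),ori(L,s)); print(s,q2)
    q3=r.inverse_kinematics(W([-.017,.30,.5]),[0,1,0,0]); print(q3)
print(tcp(look,L),r.current_q(),r.current_t())
E
```

```text
roller 85 [ 0.5496 -0.3963  0.1881]
1 [ 0.42288257  0.73089564  1.0638163  -0.56411973  1.76387709  0.62487433]
1 [ 0.34065372  0.72282393  1.28922978 -0.58684056  1.5392163   0.67782046]
[ 3.55187117e-01  6.01532000e-01  6.87962283e-01 -4.44089210e-16
  1.85209837e+00 -1.21560921e+00]
-1 [ 0.42288257  0.73089564  1.0638163  -0.56411973  1.76387709 -2.51671832]
-1 [ 0.34065372  0.72282393  1.28922978 -0.58684056  1.5392163  -2.46377219]
[ 3.55187117e-01  6.01532000e-01  6.87962283e-01 -4.44089210e-16
  1.85209837e+00 -1.21560921e+00]
[0.62865332 0.19413652 0.29856302] [-7.45816357e-01  4.11728215e-01  1.16291090e+00 -1.26524970e-05
  1.56693133e+00 -2.31660170e+00] 16.15
```

```bash
python3 - <<'E'
from h import *
L=np.radians(40)
M=optics.get_image('wrist')['mount'];print(M.round(3).tolist())
s=1 if M[0,3]>0 else -1
g=np.array([-.017,.130,.212]);back=np.array([0,np.sin(L),np.cos(L)])
r.move_to(W([-.017,.30,.52]),[0,1,0,0])
r.move_to(tcp(g+.11*back,L),ori(L,s)); print(s,r.current_t())
T=np.eye(4);T[:3,:3]=Rn.from_quat(r.current_ee_rot()).as_matrix();T[:3,3]=r.current_tool_pos()
im=snap('wrist','wr');P=cloud(im,T@np.array(im['mount']))
Ph=(P-C)@H
h=cv2.cvtColor(im['pixels'],cv2.COLOR_RGB2HSV)
m=(cv2.inRange(h,(18,90,50),(36,255,255))>0)&(im['depth']>0)&(abs(Ph[...,0])<.09)&(Ph[...,1]>.09)&(Ph[...,1]<.16)&(Ph[...,2]>.17)&(Ph[...,2]<.24)
q=Ph[m];print(len(q),np.percentile(q,[1,50,99],axis=0).round(4))
im=snap('side','s3')
E
```

```text
[[-0.001, -0.962, -0.274, 0.07], [1.0, -0.001, 0.0, 0.001], [-0.001, -0.274, 0.962, -0.121], [0.0, 0.0, 0.0, 1.0]]
1 20.325
1130 [[-0.0273  0.1126  0.1778]
 [-0.0168  0.1406  0.2187]
 [-0.0061  0.1482  0.2338]]
```

View pics/wr.png

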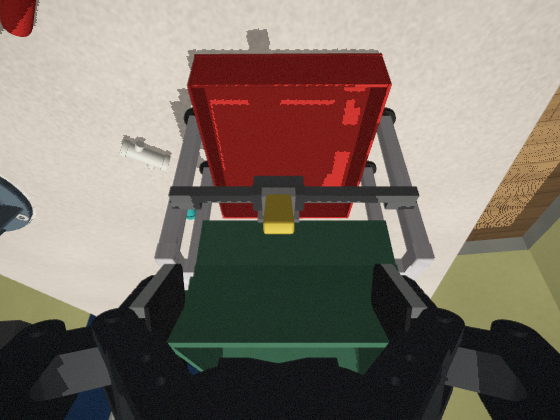

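The wrist view shows the yellow handle (279,213) centred between the open fingers, at hopper x = -17 mm. The approach is clear, so I'll grasp and pull.

```bash
python3 - <<'E'
from h import *
L=np.radians(40)
g=np.array([-.0168,.132,.212])
f=lambda:H.T@np.array(r.current_contact_force())
print(f())
r.move_linear(tcp(g,L),vel=.08); print('at',f(),r.current_t())
r.set_gripper(0.0,60); print('grip',r.current_opening(),f())
p=np.array(r.current_tool_pos())
for d in np.arange(.004,.0261,.002):
    r.move_linear(p+H@[0,d,0],vel=.04); print(round(d,3),f().round(1),r.current_opening())
    if abs(f()[1])>35: break
r.sleep(1.0);print(r.current_t(),f())
im=snap('side','pull');snap('scene','pull_s')
a=im['pixels'][130:320,180:380,::-1];cv2.imwrite('pics/pull_c.png',cv2.resize(a,(600,570)))
E
```

```text
[ 0.15041714 -0.21247691  0.49712164]
at [ 0.02857863 -0.67320429  0.07707971] 21.9333
grip 0.24211241647589846 [ 4.76523691  1.04013334 -0.51274631]
0.004 [ 3.9 -1.2  0.4] 0.24786678221808486
0.006 [ 2.2 -3.3 -1.2] 0.2505433007513014
0.008 [ 2.8 -4.4 -0.2] 0.24793441525002105
0.01 [ 3.3 -4.6  0.2] 0.24436655247548988
0.012 [ 2.6 -4.  -1.4] 0.24297497238019178
0.014 [ 1.9 -4.5 -0.8] 0.2479988127227741
0.016 [ 2.7 -4.9  0.8] 0.24640918137772216
0.018 [ 3.4 -4.9 -0.5] 0.24767242526307143
0.02 [ 3.1 -6.5  1. ] 0.25139287409863853
0.022 [ 2.8 -6.2 -0. ] 0.2468540425658324
0.024 [ 3.  -7.1 -0.6] 0.2503588890594125
0.026 [ 1.8 -7.7 -0.7] 0.2474283051475328
26.5333 [ 2.79610358 -7.98574412 -0.22588698]
```

View pics/pull_s.png

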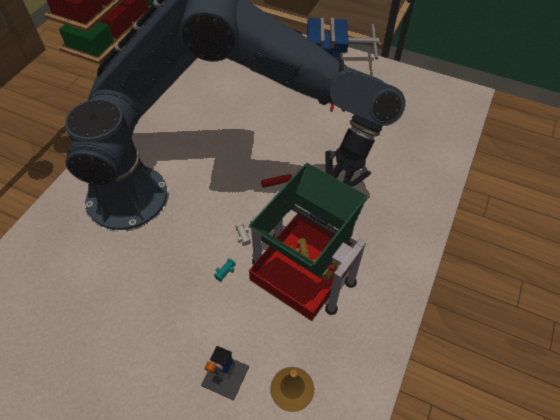

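The floor is open: the hopper is empty and brass shows in the tray at (303,248) and (330,270). Next I'll guide the bolt back in, release it, retreat and count the casings.

```bash
python3 - <<'E'
from h import *
L=np.radians(40)
p=np.array(r.current_tool_pos())
r.move_linear(p-H@[0,.024,0],vel=.08)
r.set_gripper(1.0)
p=np.array(r.current_tool_pos())
r.move_linear(p+H@(.11*np.array([0,np.sin(L),np.cos(L)])),vel=.12)
r.sleep(.3)
T=np.eye(4);T[:3,:3]=Rn.from_quat(r.current_ee_rot()).as_matrix();T[:3,3]=r.current_tool_pos()
im=snap('wrist','wr2');P=cloud(im,T@np.array(im['mount']));Ph=(P-C)@H
h=cv2.cvtColor(im['pixels'],cv2.COLOR_RGB2HSV)
m=(cv2.inRange(h,(18,90,50),(36,255,255))>0)&(abs(Ph[...,0])<.09)&(Ph[...,1]>.09)&(Ph[...,1]<.19)&(Ph[...,2]>.17)&(Ph[...,2]<.24)
q=Ph[m];print(len(q),np.percentile(q,[1,50,99],axis=0).round(4))
im=snap('side','s4');im2=snap('scene','s5')
a=cv2.resize(im['pixels'][140:320,190:350,::-1],(400,450),interpolation=3)
b=cv2.resize(im2['pixels'][160:320,240:380,::-1],(394,450),interpolation=3)
cv2.imwrite('pics/end.png',np.hstack([a,b]));print(r.current_t(),r.current_contact_force())
E
```

```text
1098 [[-0.0272  0.1134  0.1788]
 [-0.0164  0.141   0.2182]
 [-0.006   0.1483  0.2337]]
29.25 [0.32018336 0.36284182 0.5885531 ]
```

View pics/end.png

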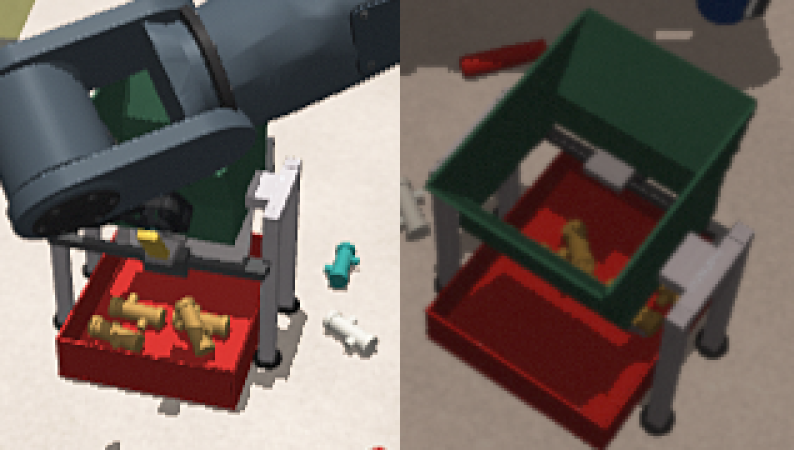

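View pics/wr2.png

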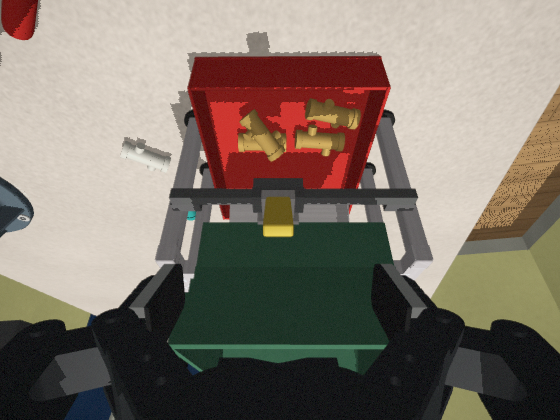

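The wrist view shows all four casings in the tray, at about (262,130), (258,145), (333,114) and (320,141). The handle is back at its first position, the tray hasn't moved and the gripper is clear.

```bash
python3 -c "
from h import *
r.hand_in();print(r.current_t())"
```

```text
the job is handed in; nothing more can be done
the job is handed in; nothing more can be done
```

The job is done and handed in, at about 29 s on the robot's clock against the 70 s limit. No verdict was reported.

- **Limit switch:** I pushed the roller about 30 mm, which I estimate at 0.53 rad: past the click at 0.45 and short of the stop at 0.85. The force stayed under 10 N. Afterwards the camera showed the roller back at its rest position. I inferred the click from how far the roller moved; the force readings showed no distinct click.
- **False contact:** the first contact reading during the push was sensor noise, so I stopped to look and then carried on from the real contact.
- **Bolt and casings:** I pinched the handle at a 40° lean and pulled it out 26 mm with about 8 N. The floor dropped, and I guided the bolt back in and let go. The last pictures show all four casings in the red tray, two of them lying crossed. The handle is within 1 mm of where it started.
- **Left alone:** the tray looks unmoved in the wrist pictures before and after, and the gripper was clear of everything at hand-in. The bottle, bell and screwdriver were never approached; I did not measure their positions again at the end.

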